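# Put the eraser away and snap the pencil box shut

### The arm

A 6-joint arm with a two-finger parallel gripper is mounted at the origin on the work surface. World frame = base frame: x ahead of the robot, y to its left, z up, the work surface at z = 0. Lengths are in mm, angles in rad, forces in N, time in s.
With the tool pointing down it reaches from about 400 to 925 mm from the base axis. Payload 12.5 kg.
Tool frame: the origin (TCP) lies on the centre line of the jaws, within the pads' length; the fingertips stand 19 mm ahead of it and the grasp point (between the pads) is the TCP; z points along the fingers, y is the direction in which the jaws open and shut (so a half turn about z gives the same grasp; the last joint's range is limited). The gripper opens to 95 mm and grips with 3 to 60 N. Pads are 20 mm wide; open, the fingers measure 119 mm over their backs; the gripper's body (75 mm by 180 mm) begins 59 mm behind the grasp point.
Start: joints at [1.053, 0.491, 1.559, -0, 1.092, -0.106], TCP at [250.147, 572.775, 233.661] pointing down, gripper open.
Joint ranges: [-3.1, 3.1], [-0.84, 2.19], [0.05, 2.79], [-1.13, 4.28], [0.06, 2.93], [-2.69, 2.69]. Speed limits (rad/s): [2.22, 2.22, 2.79, 3.14, 3.14, 3.14].

### API

Orientations are given as a unit quaternion [x, y, z, w].
In Python, from rig import r gives the robot as it stands. The module is installed in compiled form; this text tells all that it offers.
- The arm moves only by the tool drive_tool, never from a script. Its arguments are lists of equal length, an entry for each row: "delta_pos": the shift along the tool's x, y, z in mm, a list of three; "rot": the turn, a rotation vector about the tool's x, y, z in degrees, a list of three; "fingers": the opening, from -1 (shut) to 1 (fully open). A call has 1 to 10 rows; each row is the pose to reach, as a shift and turn from the pose measured when the call began, along the tool's axes at that moment; what a row does not reach only later rows make up. A row lasts 1/8 s, in which the tool goes at most 62.5 mm and 10.7 degrees, less where a joint would pass 70% of its speed; a pose out of reach is approached as far as the arm can. A call with a gripper value outside its range is refused whole. The fingers move at their own pace and stop on an object; the grip force is fixed at half the most. Time passes only in rows, so rows that repeat a pose let the fingers close. It gives the time, the measured TCP pose, the force and the opening at its end, in the units of the state.
- r.get_obs(): the state, without advancing time (a new reading comes with each control period).
- r.capture(name): name is "scene" or "top" or "wrist"; returns a dict with "frame" (480x640x3 uint8, red, green, blue), "fx", "fy", "cx", "cy" (pixels), "distortion" ([k1, k2, p1, p2, k3] as OpenCV has them; the pictures are not rectified), "origin" and "orientation" of the camera in the world. Camera axes: x right, y down, z forward; pixel columns grow to the right and rows downward; lengths in mm; the calibration is good to about 2 mm. A picture is of the moment at which its call begins. There is no depth.
- r.finish_job(): hands the job in, once; it reports no verdict.
The state is a dict: "time_s": time; "q": joint angles; "dq": joint speeds; "joint_efforts": joint torques, N m; "tcp_pos": TCP position; "tool_rot": TCP orientation; "ft_force": force on the tool from outside, world axes, zero at the start; "ft_torque": the same for the moment, N m; "width": finger opening in mm.
Only numpy, scipy, OpenCV 4.12 (cv2) and the standard library are available. Lean on these libraries where they do the work, as an engineer would, in place of code of your own. Each camera call takes 0.05 s, during which the arm holds its last target.

### The job

Put the white eraser into the open end of the wooden pencil box, then slide the box's lid shut along its channel, over the small ridge, until it clicks in and is fully home against the stop block. The stop block's place differs, so feel for it: work gently, never ram or jam the lid in its box with more than about 20 N, and leave everything else on the desk where it is.

Things in the scene. Friction and masses are not known exactly. Their poses are not given: they have to be found in the camera images.
- box: Wooden pencil box fixed to the desk, 253 mm long (x), 104 mm wide (y), 52.5 mm high. Origin on the desk, under the middle of its width; the box reaches from x = -105 mm (mouth end, where the lid sticks out) to x = +148 mm (closed end). The lid closes along the box's +x.
- cavity (a point): On the box's inner floor (5 mm above the desk), straight above the box's origin, axes as the box's. The cavity runs from x = -97 to +112 mm and is 76 mm wide (y = -38 to +38 mm). The two pencils at its bottom are look only and in nobody's way.
- channel (a point): On the level of the channel floors, 40 mm above the box's origin. A waxed channel along each long side holds a lid edge: 7.5 mm high, 88 mm between the channel sides, covered by lips at 47.5 to 52.5 mm height that leave 78 mm clear between them. The lid cannot be lifted out.
- end_nominal (a point): Middle of the travel of the stop block's face: box x = +100 mm, 40 mm high. The wooden stop block (20 mm long, between the lips, its top 55.5 mm high) is clamped in the channel by hand, its face up to 16 mm nearer or farther than this, differently each time; its place is not measured and must be felt. It is a hard stop that does not give.
- lid: Grooved wooden lid 205 x 85 x 6 mm (x, y, z), 65 to 115 g, loose in the channel with 1.5 mm play on each side and above. Origin at its underside, 100 mm behind the leading (+x) edge, 105 mm ahead of the trailing edge; axes as the box's. Starts with its origin at box x -92 to -104 mm; the cavity is open ahead of it. Home, leading edge at the stop: box x between -16 and +16 mm.
- bar (a point): Middle of the rear (-x) face of the finger bar across the lid's top: 14 mm above the lid's underside, at lid x = -80 mm. The bar is 10 mm thick (lid x -80 to -70 mm), 50 mm wide (y) and stands from 6 to 22 mm above the lid's underside, free on all sides. Push this face towards +x.
- ridge (a joint): Spring ridge: two bumps 3.5 mm high on the channel floors, 35 mm before the stop block's face. Value: m pressed down, 0 = up. The lid runs freely until it meets them 38 mm before home, needs about 3 to 10 N to ride over (ridge down about 2 mm), then they spring up into its groove (14 mm wide, 28 to 42 mm behind the leading edge) when it is within 2 mm of the stop.
- eraser: White block eraser with a paper sleeve, 50 mm (x) x 22 mm (y) x 12 mm (z), about 25 g, lying flat on the desk. Origin: centre of its underside.
- usb_stick: Bystander, leave alone: black USB stick 49 x 18 x 9 mm with a steel plug, lying flat.
- sharpener: Bystander, leave alone: grey pencil sharpener 30 x 24 x 14 mm.
- timer: Bystander, leave alone: white kitchen-type timer 62 x 66 x 22 mm, lying flat.
- mouse: Bystander, leave alone: black computer mouse 100 x 58 x 32 mm.
- glue_stick: Bystander, leave alone: standing glue stick, 29 mm across, 88 mm tall.
- tape_roll: Bystander, leave alone: roll of clear tape lying flat, 72 mm across, 18 mm high.
- mug: Bystander, leave alone: white mug 76 mm across, 90 mm tall.

How it is judged (in metres and radians):
On the way, in this order (a step that is already met when the one before it is completed fails the run):
1. the eraser lies inside the box (x of eraser in the frame of box between -0.097 and 0.112 m and y of eraser in the frame of box between -0.038 and 0.038 m and z of eraser in the frame of box between 0 and 0.03 m and linear speed of eraser below 0.02 m/s), for 0.2 s.
2. the lid has gone over the ridge and is home (x of lid in the frame of box between -0.0185 and 0.0185 m and y of lid in the frame of box between -0.004 and 0.004 m and z of lid in the frame of box between 0.036 and 0.044 m and value of joint ridge below 0.001 m and angle between the z axis of lid and the z axis of box, either way round below 0.05 rad), for 0.2 s.
At the end, for the whole second after the job is handed in: Eraser inside the cavity (origin under 30 mm high); lid level in its channel (0.05 rad, 4 mm sideways and in height, box x -18.5 to +18.5 mm) with the ridge up in its groove (pressed down under 1 mm, true there only within about 2 mm of the stop block); lid and eraser at rest (all of step 2 and x of eraser in the frame of box between -0.097 and 0.112 m and y of eraser in the frame of box between -0.038 and 0.038 m and z of eraser in the frame of box between 0 and 0.03 m and linear speed of each of lid, eraser below 0.01 m/s); the robot touches nothing.
It fails at once if the lid is pressed against its box, stop or ridge with more than 20 N (contact force between lid and box above 20 N).
It fails at once if the lid is drawn out of the box more than 120 mm (x of lid in the frame of box below -0.12 m).
It fails at once if a bystander is moved by more than 30 mm or tipped (distance of any of usb_stick, sharpener, timer, mouse, glue_stick, tape_roll, mug from where it was at the start of the episode above 0.03 m or angle between any of usb_stick, sharpener, timer, mouse, glue_stick, tape_roll, mug's own z axis and vertical above 0.3 rad).
It also fails if it takes over 56 s, if anything falls off the work surface, if the arm or the gripper's body presses on something with over 40 N, if the wrist force passes 120 N, or if a joint passes its speed limit or range.

## Working session

There is one attempt and no reset: what is moved stays moved. The work goes in short steps, Python scripts to look and compute and a tool call to move; the robot and the scene stay as the last step left them, time stands still between calls to the robot, and variables do not carry over. Pictures are saved under pics/ and viewed, and the job is handed in when it is done.

Besides the shell and the picture viewer there is one more tool, called after "Request:" as name(argument=value, ...) on one line, values as JSON. drive_tool: Moves the arm, as the interface text tells. Its arguments: {"type":"object","properties":{"delta_pos":{"type":"array"},"rot":{"type":"array"},"fingers":{"type":"array"}},"required":["delta_pos","rot","fingers"]}

```bash
mkdir -p pics
cat > h.py <<'E'
import numpy as np, cv2
from rig import r
from scipy.spatial.transform import Rotation as R
def snap(n,f):
    c=r.capture(n); cv2.imwrite(f'pics/{f}.png',c['frame'][:,:,::-1]); 
    import pickle; pickle.dump(c,open(f'pics/{f}.pkl','wb')); return c
def load(f):
    import pickle; return pickle.load(open(f'pics/{f}.pkl','rb'))
def K(c): return np.array([[c['fx'],0,c['cx']],[0,c['fy'],c['cy']],[0,0,1.]])
def px2w(c,uv,z):
    p=cv2.undistortPoints(np.array(uv,float).reshape(-1,1,2),K(c),np.array(c['distortion'],float)).reshape(-1,2)
    d=R.from_quat(c['orientation']).apply(np.c_[p,np.ones(len(p))]); o=np.array(c['origin'])
    return o+d*((np.broadcast_to(z,len(p))-o[2])/d[:,2])[:,None]
def w2px(c,P):
    Rm=R.from_quat(c['orientation']).inv(); t=-Rm.apply(c['origin'])
    return cv2.projectPoints(np.array(P,float).reshape(-1,1,3),Rm.as_rotvec(),t,K(c),np.array(c['distortion'],float))[0].reshape(-1,2)
E
python3 - <<'E'
from h import *
for n in('scene','top','wrist'):
    c=snap(n,n+'0'); print(n,c['origin'],c['orientation'],c['fx'])
print(r.get_obs())
E
```

```text
scene [1212.7774846  -218.48349849  582.28935232] [ 0.71335424  0.54808076 -0.25641486 -0.35353166] 438.4858600864218
top [ 378.28851441  -12.30794419 1210.95353935] [ 0.70869445 -0.7005669   0.05577681 -0.06202525] 503.1992137241287
wrist [183.10576438 602.33893557 384.34966146] [0.82942761 0.5425286  0.07233251 0.11171646] 401.8931652968779
{'time_s': 0.15, 'q': array([ 1.05339966e+00,  4.91420703e-01,  1.55930068e+00, -1.54599054e-05,
        1.09167773e+00, -1.05596139e-01]), 'dq': array([-0.00065918, -0.00081989, -0.00095685,  0.00081002,  0.00055442,
       -0.00025611]), 'joint_efforts': array([ 2.25657903e-03, -6.12894773e+01, -2.58284551e+01,  6.92674192e-02,
        4.74003993e-02, -7.51005155e-05]), 'tcp_pos': array([250.067246  , 572.62718437, 233.19924201]), 'tool_rot': array([ 2.04444984e-01,  9.78877973e-01, -3.85926115e-04, -1.17054952e-04]), 'ft_force': array([ 0.212975  ,  0.13073736, -0.63433384]), 'ft_torque': array([ 0.03973013,  0.03429149, -0.0443229 ]), 'width': 95.10467493257295}
```

View pics/top0.png

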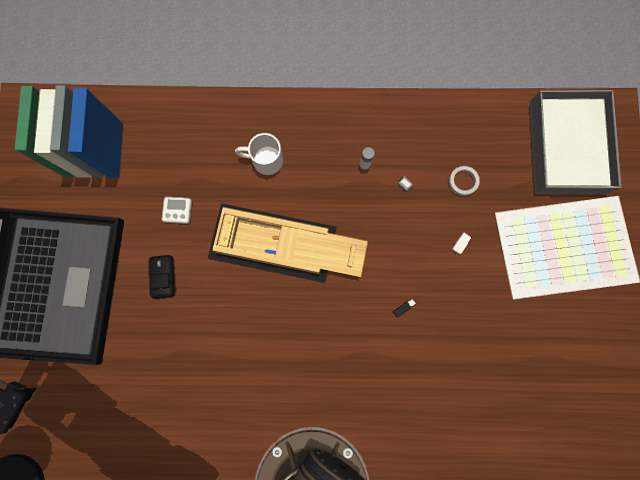

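View pics/scene0.png

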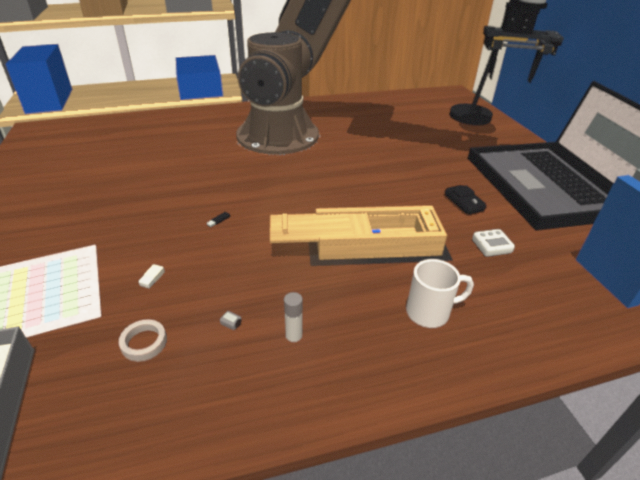

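View pics/wrist0.png

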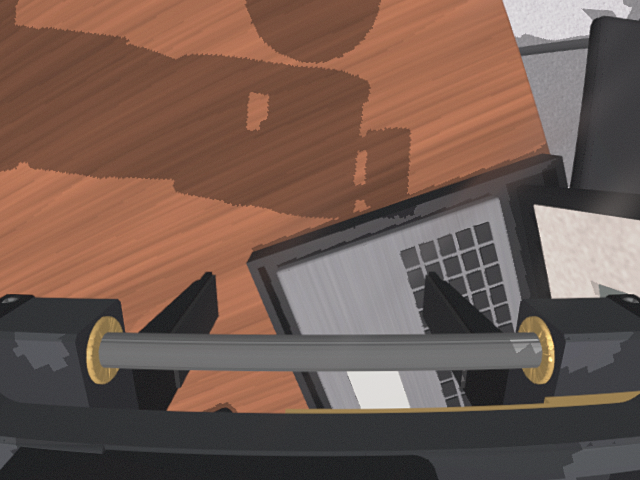

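Run:
```python
import cv2
a=cv2.imread('pics/top0.png')
cv2.imwrite('pics/a.png',cv2.resize(a[190:300,195:385],None,fx=4.2,fy=4.2,interpolation=cv2.INTER_CUBIC))
cv2.imwrite('pics/b.png',cv2.resize(a[215:275,430:500],None,fx=8,fy=8,interpolation=cv2.INTER_CUBIC))
```

```text
(no output)
```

View pics/a.png

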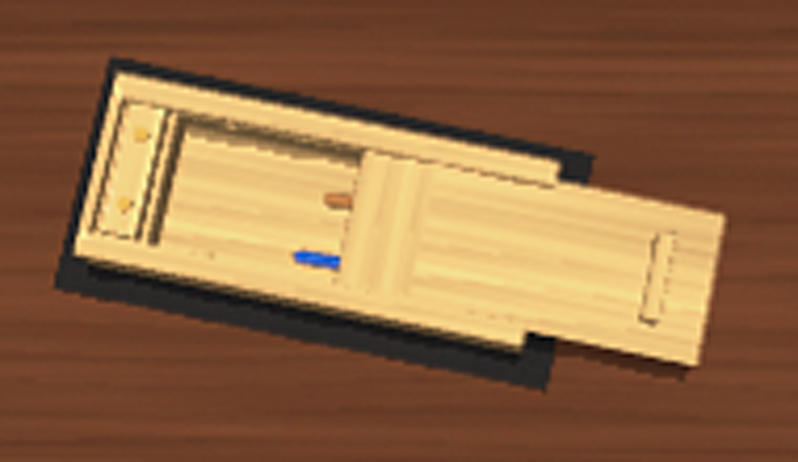

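View pics/b.png

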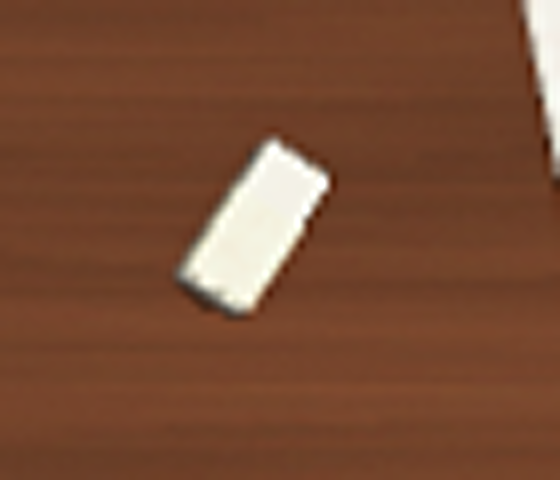

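```bash
cat > m.py <<'E'
from h import *
c=load('top0')
A=lambda p:(np.array(p,float)+.5)/4.2-.5+[195,190]
B=lambda p:(np.array(p,float)+.5)/8-.5+[430,215]
W=px2w(c,A([(118,72),(75,252),(522,350),(560,165)]),52.5)
print('box',W.round(1)); 
for i in range(4): print(np.linalg.norm(W[i]-W[(i+1)%4]).round(1))
model=np.array([(148,52),(148,-52),(-105,-52),(-105,52)])
# which side: +y is z x x
def fit(m,P):
    for s in(1,):
        mc=m-m.mean(0);pc=P-P.mean(0)
        th=np.arctan2((mc[:,0]*pc[:,1]-mc[:,1]*pc[:,0]).sum(),(mc*pc).sum())
        Rm=np.array([[np.cos(th),-np.sin(th)],[np.sin(th),np.cos(th)]])
        t=P.mean(0)-Rm@m.mean(0); return th,t,Rm,np.linalg.norm(P-(m@Rm.T+t),axis=1)
th,t,Rm,e=fit(np.array([(148,-52),(148,52),(-105,52),(-105,-52)]),W[:,:2]); 
print('box th',np.degrees(th),t,e)
tb=lambda P:(P[:,:2]-t)@Rm
print('bar (rear top edge?)',tb(px2w(c,A([(655,232),(674,234),(640,320),(660,324)]),62)))
print('lid rear',tb(px2w(c,A([(724,214),(697,366)]),46)))
print('lid lead',tb(px2w(c,A([(362,150),(342,290)]),46)))
print('block',tb(px2w(c,A([(120,98),(165,108),(93,228),(140,238)]),55.5)))
E_=px2w(c,B([(270,140),(330,180),(245,312),(180,275)]),12)
print('eraser',E_.round(1),E_.mean(0),[np.linalg.norm(E_[i]-E_[(i+1)%4]).round(1) for i in range(4)])
print(tb(E_))
d=(E_[0]+E_[1]-E_[2]-E_[3]); print('eraser long axis deg',np.degrees(np.arctan2(d[1],d[0])))
E
python3 m.py
```

```text
box [[629.5 214.1  52.5]
 [527.6 233.5  52.5]
 [476.2 -13.9  52.5]
 [579.3 -33.9  52.5]]
103.7
252.7
105.0
253.1
box th 78.50831170739384 [548.83556544  78.89415316] [0.58729273 0.77478252 0.84233216 0.57731931]
bar (rear top edge?) [[-163.28011021  -25.09364301]
 [-173.67204964  -26.1967455 ]
 [-164.926436     24.02348973]
 [-175.99320427   23.86801269]]
lid rear [[-199.31798749  -45.49269552]
 [-201.17481001   40.51072806]]
lid lead [[  5.81120241 -38.50062712]
 [ -0.84407459  40.67983109]]
block [[143.23460955 -37.38396326]
 [117.38173716 -37.1243162 ]
 [140.18777133  36.84847599]
 [113.52784768  36.82919188]]
eraser [[ 582.1 -359.4   12. ]
 [ 570.1 -376.7   12. ]
 [ 530.  -350.1   12. ]
 [ 540.9 -331.3   12. ]] [ 555.80165938 -354.36652736   12.        ] [np.float64(21.0), np.float64(48.1), np.float64(21.7), np.float64(49.9)]
[[-422.87772419 -119.91128521]
 [-442.22909438 -111.65040729]
 [-424.11862684  -67.04547312]
 [-403.52473478  -73.96541464]]
eraser long axis deg -33.96796674911681
```

```bash
cat >> h.py <<'E'
def go(xy_z,yaw):  # yaw = world heading of tool y, deg, tool straight down
    o=r.get_obs(); T=R.from_quat(o['tool_rot']); 
    y=np.radians(yaw); Y=np.array([np.cos(y),np.sin(y),0]); Z=np.array([0,0,-1.]); X=np.cross(Y,Z)
    G=R.from_matrix(np.c_[X,Y,Z])
    print('t',round(o['time_s'],2),'tcp',o['tcp_pos'].round(1),'F',o['ft_force'].round(1),'w',round(o['width'],1))
    print('delta',T.inv().apply(np.array(xy_z)-o['tcp_pos']).round(1),'rot',np.degrees((T.inv()*G).as_rotvec()).round(2))
E
python3 -c "
from h import *
go([490,110,220],40);go([556,-354,130],56)"
```

```text
t 0.15 tcp [250.1 572.6 233.2] F [ 0.2  0.1 -0.6] w 95.1
delta [-405.  -327.9   13.4] rot [-5.000e-02  1.000e-02  2.641e+01]
t 0.15 tcp [250.1 572.6 233.2] F [ 0.2  0.1 -0.6] w 95.1
delta [-651.3 -726.6  103.7] rot [-0.05  0.   10.41]
```

Request:
drive_tool(delta_pos=[[-405,-328,10],[-405,-328,10],[-405,-328,10],[-405,-328,10],[-405,-328,10],[-405,-328,10],[-405,-328,10],[-651,-727,80],[-651,-727,80],[-651,-727,80]], rot=[[0,0,10.4],[0,0,10.4],[0,0,10.4],[0,0,10.4],[0,0,10.4],[0,0,10.4],[0,0,10.4],[0,0,10.4],[0,0,10.4],[0,0,10.4]], fingers=[1,1,1,1,1,1,1,1,1,1])

```text
time_s: 1.4
tcp_pos: [486.8, -0.2, 200.7]
tool_rot: [0.292, 0.956, -0.0, -0.0]
ft_force: [1.3, -0.2, -0.5]
width: 95.1
```

```bash
python3 -c "
from h import *
go([556,-354,130],56)"
```

```text
t 1.4 tcp [ 4.868e+02 -2.000e-01  2.007e+02] F [ 1.3 -0.2 -0.5] w 95.1
delta [-255.2 -254.6   70.9] rot [-0.04  0.01  0.01]
```

Request:
drive_tool(delta_pos=[[-255,-255,70],[-255,-255,70],[-255,-255,70],[-255,-255,70],[-255,-255,70],[-255,-255,70],[-255,-255,70],[-255,-255,70]], rot=[[0,0,0],[0,0,0],[0,0,0],[0,0,0],[0,0,0],[0,0,0],[0,0,0],[0,0,0]], fingers=[0.3,0.3,0.3,0.3,0.3,0.3,0.3,0.3])

```text
time_s: 2.4
tcp_pos: [555.2, -353.8, 130.5]
tool_rot: [0.293, 0.956, -0.0, -0.001]
ft_force: [-1.0, 0.6, -1.0]
width: 61.9
```

```bash
python3 -c "
from h import *
snap('wrist','w1');go([556,-354,21],56)"
```

```text
t 2.45 tcp [ 555.5 -353.3  130.9] F [ 0.2  1.1 -0.6] w 61.4
delta [ -0.9  -0.2 109.9] rot [-0.03 -0.02  0.03]
```

View pics/w1.png

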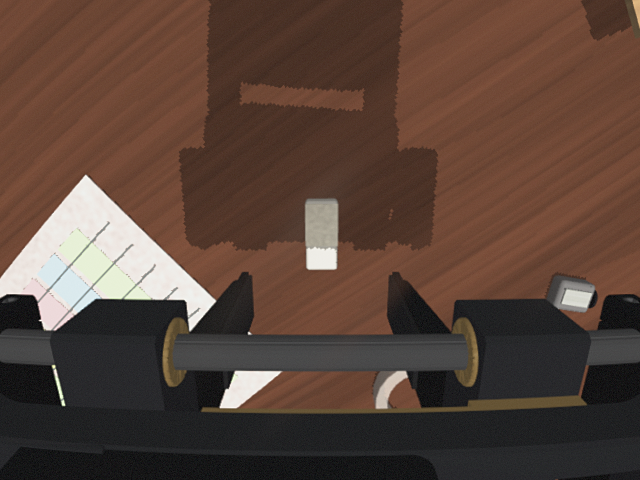

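Eraser at cols 305–338, rows 198–270, aligned with the jaws and centred between them (finger tips at cols ~250 and ~393). Checking its position.

```bash
python3 -c "
from h import *
c=load('w1'); P=px2w(c,[(306,200),(337,200),(337,269),(307,269)],12); print(P.round(1),P.mean(0)); print(w2px(c,[[556,-354,12]]))
go(list(P.mean(0)[:2])+[21],56)"
```

```text
[[ 528.7 -346.8   12. ]
 [ 540.4 -329.4   12. ]
 [ 581.9 -356.7   12. ]
 [ 569.9 -374.4   12. ]] [ 555.22364846 -351.85637662   12.        ]
[[319.82726928 237.85926566]]
t 2.45 tcp [ 555.5 -353.3  130.9] F [ 0.2  1.1 -0.6] w 61.4
delta [  0.9   1.1 109.9] rot [-0.03 -0.02  0.03]
```

Both views agree within about 2 mm. Descend and grasp.

Request:
drive_tool(delta_pos=[[0.5,0.5,60],[0.5,0.5,100],[0.5,0.5,110],[0.5,0.5,110],[0.5,0.5,110],[0.5,0.5,110],[0.5,0.5,110],[0.5,0.5,110],[0.5,0.5,110]], rot=[[0,0,0],[0,0,0],[0,0,0],[0,0,0],[0,0,0],[0,0,0],[0,0,0],[0,0,0],[0,0,0]], fingers=[0.3,0.3,0.3,0.3,-1,-1,-1,-1,-1])

```text
time_s: 3.58
tcp_pos: [555.3, -352.6, 21.1]
tool_rot: [0.292, 0.956, -0.0, -0.0]
ft_force: [-0.9, 0.3, 0.8]
width: 21.9
```

```bash
python3 -c "
from h import *
snap('wrist','w2');go([556,-354,130],56);go([560,133,150],-11.5)"
```

```text
t 3.62 tcp [ 555.3 -352.6   21. ] F [-0.4 -0.1  1.6] w 21.7
delta [  -1.3   -0.8 -109. ] rot [-0.03 -0.02  0.03]
t 3.62 tcp [ 555.3 -352.6   21. ] F [-0.4 -0.1  1.6] w 21.7
delta [ 267.4  405.3 -129.1] rot [-4.000e-02 -0.000e+00  6.753e+01]
```

View pics/w2.png

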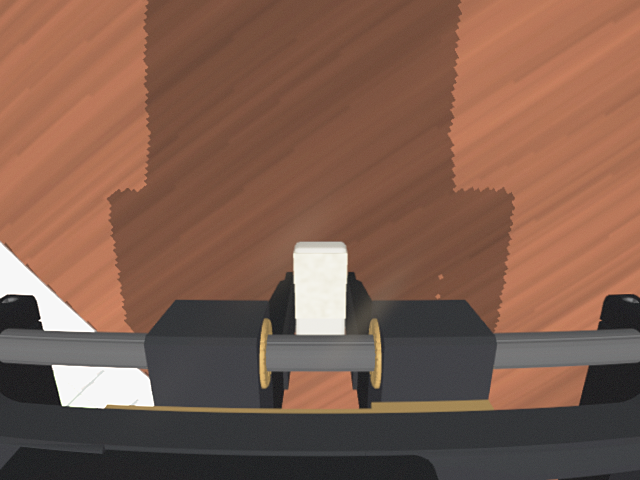

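The eraser is gripped (width 21.7 mm, between the fingers at cols 294–347). Lift and carry it over the box opening.

Request:
drive_tool(delta_pos=[[0,0,-60],[0,0,-129],[267,405,-129],[267,405,-129],[267,405,-129],[267,405,-129],[267,405,-129],[267,405,-129],[267,405,-129],[267,405,-129]], rot=[[0,0,0],[0,0,0],[0,0,67.5],[0,0,67.5],[0,0,67.5],[0,0,67.5],[0,0,67.5],[0,0,67.5],[0,0,67.5],[0,0,67.5]], fingers=[-1,-1,-1,-1,-1,-1,-1,-1,-1,-1])

```text
time_s: 4.88
tcp_pos: [560.0, 134.4, 150.1]
tool_rot: [0.775, 0.632, -0.0, -0.0]
ft_force: [-0.1, -0.3, 0.1]
width: 22.0
```

```bash
python3 -c "
from h import *
go([560,133,150],-11.5)"
```

```text
t 4.88 tcp [560.  134.4 150.1] F [-0.1 -0.3  0.1] w 22.0
delta [-1.4  0.2  0.1] rot [-0.01  0.01 -0.07]
```

```bash
python3 -c "
from h import *
snap('wrist','w3');c=snap('top','t3')
cv2.imwrite('pics/c.png',cv2.resize(c['frame'][190:300,195:385,::-1],None,fx=4.2,fy=4.2,interpolation=cv2.INTER_CUBIC))"
```

```text
(no output)
```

View pics/w3.png

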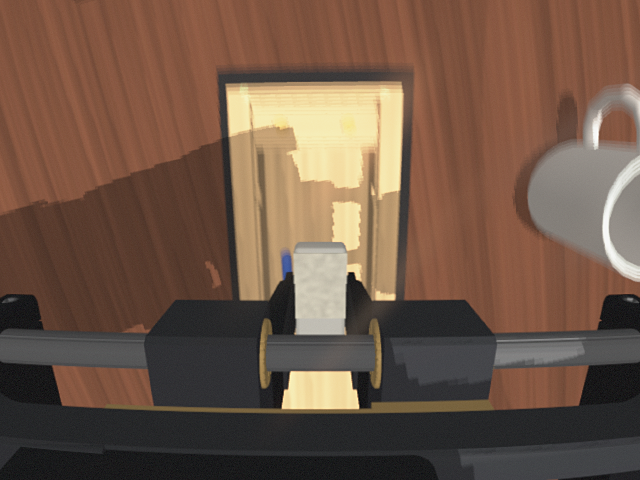

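View pics/c.png

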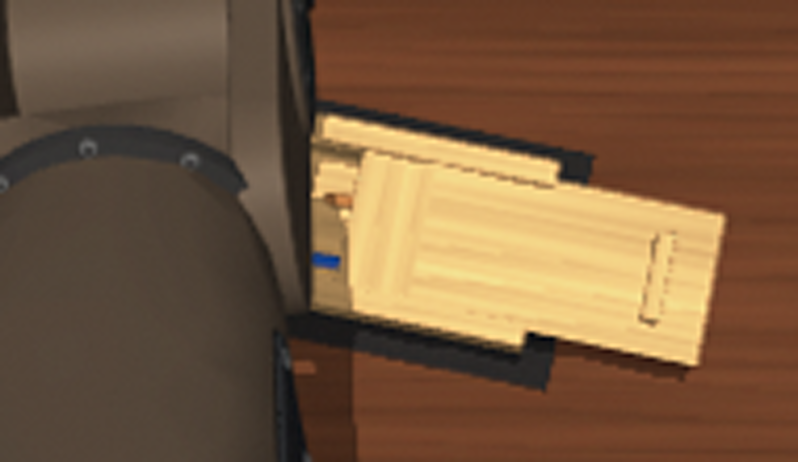

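The image shows the box (far corners at ≈(226,83) and (405,83)) square to the view and centred. The held eraser is over the opening, and the mug is at the right, well clear. I'm checking the box pose from this view.

```bash
python3 -c "
from h import *
c=load('w3')
P=px2w(c,[(226,84),(405,84)],52.5);print(P.round(1),np.linalg.norm(P[0]-P[1]),np.degrees(np.arctan2(*(P[1]-P[0])[1::-1])))
th=np.radians(78.5);t=np.array([548.8,78.9]);Rm=np.array([[np.cos(th),-np.sin(th)],[np.sin(th),np.cos(th)]])
print((P[:,:2]-t)@Rm)
go(list(t+Rm@[54,0])+[28],-11.5)"
```

```text
[[526.6 243.5  52.5]
 [630.2 222.2  52.5]] 105.79157264529726 -11.649328012919199
[[156.88734025  54.56279042]
 [156.61161964 -51.22842292]]
t 4.97 tcp [559.7 137.5 150. ] F [-0.2 -1.2 -0.4] w 21.5
delta [ -5.6   1.1 122. ] rot [-0.02 -0.03  0.32]
```

Request:
drive_tool(delta_pos=[[-5,1,40],[-5,1,80],[-5,1,105],[-5,1,122],[-5,1,122],[-5,1,122]], rot=[[0,0,0],[0,0,0],[0,0,0],[0,0,0],[0,0,0],[0,0,0]], fingers=[-1,-1,-1,-1,-1,-1])

```text
time_s: 5.72
tcp_pos: [560.0, 132.3, 28.8]
tool_rot: [0.773, 0.635, 0.0, -0.0]
ft_force: [-0.6, 0.4, 0.1]
width: 22.2
```

```bash
python3 -c "
from h import *
go([559.6,131.8,28],-11.5);c=snap('wrist','w4')"
```

```text
t 5.72 tcp [560.  132.3  28.8] F [-0.6  0.4  0.1] w 22.2
delta [-0.6 -0.3  0.8] rot [ 0.03 -0.04  0.31]
```

View pics/w4.png

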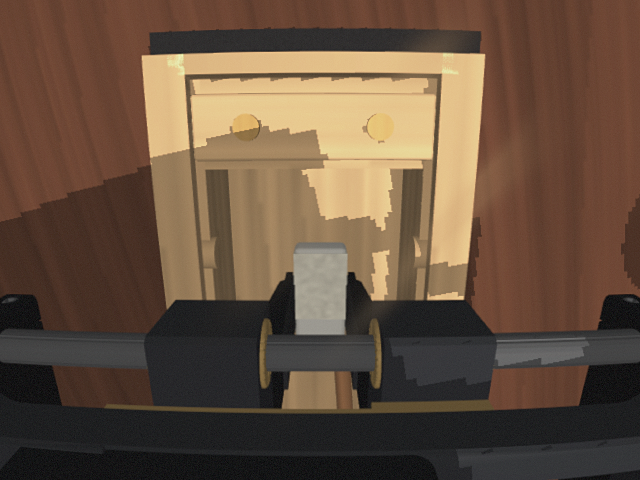

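The eraser is inside the box, between the fingers. The stop block top spans rows 94–159 with its face edge at row ~160, and the ridge bumps show at rows ~235–268 on either side. Measuring the face.

```bash
python3 -c "
from h import *
c=load('w4')
th=np.radians(78.5);t=np.array([548.8,78.9]);Rm=np.array([[np.cos(th),-np.sin(th)],[np.sin(th),np.cos(th)]])
f=lambda uv,z:((px2w(c,uv,z)[:,:2]-t)@Rm).round(1).tolist()
print('blk',f([(192,94),(434,94),(194,160),(432,160)],55.5))
print('face bottom',f([(300,169)],48),f([(300,169)],40))
print('ends',f([(144,54),(484,54)],52.5))
print('ridge',f([(208,237),(208,268),(418,235),(418,265)],43.5))
"
```

```text
blk [[139.0, 37.4], [139.2, -34.8], [119.4, 38.0], [119.7, -35.5]]
face bottom [[115.8, 5.6]] [[115.0, 6.0]]
ends [[151.3, 52.6], [151.7, -50.4]]
ridge [[91.4, 38.7], [79.8, 39.5], [92.5, -35.7], [81.3, -36.5]]
```

Request:
drive_tool(delta_pos=[[0,0,1],[0,0,1],[0,0,1],[0,0,1],[0,0,-40],[0,0,-92],[0,0,-92]], rot=[[0,0,0],[0,0,0],[0,0,0],[0,0,0],[0,0,0],[0,0,0],[0,0,0]], fingers=[-0.25,-0.25,-0.25,-0.25,-0.25,-0.25,-0.25])

```text
time_s: 6.65
tcp_pos: [561.4, 132.6, 124.3]
tool_rot: [0.773, 0.635, 0.003, 0.002]
ft_force: [-0.2, 1.2, 0.4]
width: 35.5
```

```bash
python3 -c "
from h import *
go([559.6,131.8,120],-11.5);c=snap('wrist','w5')"
```

```text
t 6.65 tcp [561.4 132.6 124.3] F [-0.2  1.2  0.4] w 35.5
delta [-1.1 -1.6  4.3] rot [ 0.39 -0.16  0.32]
```

View pics/w5.png

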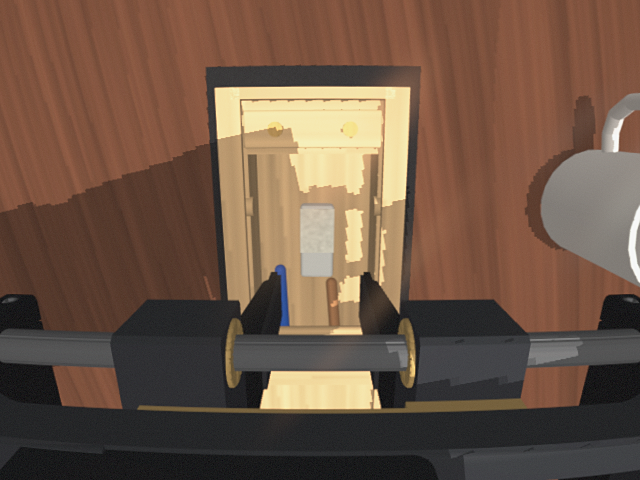

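Eraser lies flat in the cavity (cols 300–334, rows 204–277). Relative to the box end the block face is at about x≈+116. Next I go to just behind the bar, above the lid.

```bash
python3 -c "
from h import *
th=np.radians(78.5);t=np.array([548.8,78.9]);Rm=np.array([[np.cos(th),-np.sin(th)],[np.sin(th),np.cos(th)]])
go(list(t+Rm@[-200,0])+[120],-11.5)"
```

```text
t 6.7 tcp [560.4 132.4 122.3] F [ 0.5 -0.5 -0.8] w 35.7
delta [-254.8   -2.2    1.8] rot [ 0.22 -0.1   0.32]
```

Request:
drive_tool(delta_pos=[[-60,-1,0],[-120,-1,1],[-180,-2,1],[-235,-2,2],[-255,-2,2],[-255,-2,2],[-255,-2,2],[-255,-2,2]], rot=[[0,0,0],[0,0,0.3],[0,0,0.3],[0.2,-0.1,0.3],[0.2,-0.1,0.3],[0.2,-0.1,0.3],[0.2,-0.1,0.3],[0.2,-0.1,0.3]], fingers=[-1,-1,-1,-1,-1,-1,-1,-1])

```text
time_s: 7.7
tcp_pos: [509.1, -116.3, 119.5]
tool_rot: [0.774, 0.633, -0.0, -0.0]
ft_force: [0.7, 0.1, 0.5]
width: 0.6
```

```bash
python3 -c "
from h import *
c=snap('wrist','w6');print(r.get_obs()['tcp_pos'],r.get_obs()['width'])"
```

```text
[ 509.17098166 -116.33478937  119.66237848] 0.5909809555940352
```

View pics/w6.png

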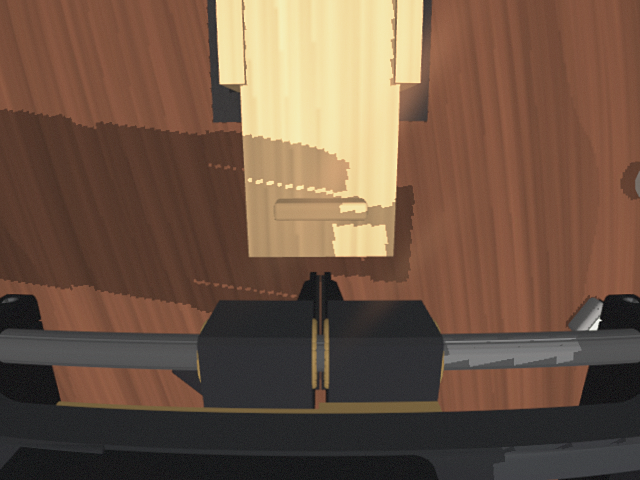

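The bar sits at cols 275–367, rows 199–220, and the lid's trailing edge is at row 257, cols 249–394. The closed fingers are centred at col 320.

```bash
python3 -c "
from h import *
c=load('w6')
th=np.radians(78.5);t=np.array([548.8,78.9]);Rm=np.array([[np.cos(th),-np.sin(th)],[np.sin(th),np.cos(th)]])
f=lambda uv,z:((px2w(c,uv,z)[:,:2]-t)@Rm).round(1).tolist()
print('tcp',(r.get_obs()['tcp_pos'][:2]-t)@Rm)
print('bar front/rear top',f([(275,199),(367,199),(275,212),(367,212)],62),'rear bottom',f([(320,220)],46))
print('lid rear',f([(249,257),(394,257)],46))
print('mouth',f([(217,83),(423,83)],52.5))
print('tip col', c['cx'], w2px(c,[list(r.get_obs()['tcp_pos'][:2])+[100]]))
"
```

```text
tcp [-1.99216149e+02 -9.01025943e-02]
bar front/rear top [[-161.2, 22.8], [-161.1, -25.6], [-168.1, 22.9], [-168.1, -25.8]] rear bottom [[-176.1, -0.9]]
lid rear [[-198.5, 40.9], [-198.4, -44.6]]
mouth [[-101.6, 52.6], [-101.5, -54.3]]
tip col 319.98715114689156 [[318.11214673 295.22930715]]
```

Request:
drive_tool(delta_pos=[[0,1,20],[0,1,40],[0,1,51],[0,1,51],[0,1,51]], rot=[[0,0,0],[0,0,0],[0,0,0],[0,0,0],[0,0,0]], fingers=[-1,-1,-1,-1,-1])

```text
time_s: 8.38
tcp_pos: [510.4, -116.5, 69.2]
tool_rot: [0.774, 0.633, 0.0, 0.0]
ft_force: [-0.2, 0.2, 0.4]
width: 0.3
```

```bash
cat >> h.py <<'E'
th=np.radians(78.5);t=np.array([548.8,78.9]);Rm=np.array([[np.cos(th),-np.sin(th)],[np.sin(th),np.cos(th)]])
def st():
    o=r.get_obs(); print('t',round(o['time_s'],2),'box xy',((o['tcp_pos'][:2]-t)@Rm).round(2),'z',o['tcp_pos'][2].round(2),'Fbox',(o['ft_force'][:2]@Rm).round(2),'Fz',o['ft_force'][2].round(2))
    T=R.from_quat(o['tool_rot']); print('toolx in box',((T.apply([1,0,0])[:2])@Rm).round(4), T.apply([0,0,1]).round(4))
E
python3 -c "
from h import *
st()"
```

```text
t 8.38 box xy [-199.11   -1.35] z 69.17 Fbox [0.17 0.23] Fz 0.42
toolx in box [1.    0.002] [ 7.e-04 -2.e-04 -1.e+00]
```

Request:
drive_tool(delta_pos=[[3,0,0],[6,0,0],[9,0,0],[12,0,0],[15,0,0],[19,0,0],[23,0,0],[27,0,0],[31,0,0],[35,0,0]], rot=[[0,0,0],[0,0,0],[0,0,0],[0,0,0],[0,0,0],[0,0,0],[0,0,0],[0,0,0],[0,0,0],[0,0,0]], fingers=[-1,-1,-1,-1,-1,-1,-1,-1,-1,-1])

```text
time_s: 9.62
tcp_pos: [517.4, -81.9, 69.2]
tool_rot: [0.774, 0.633, 0.0, 0.0]
ft_force: [-0.3, -0.3, 0.3]
width: 0.4
```

```bash
python3 -c "
from h import *
st();snap('wrist','w7');st()"
```

```text
t 9.62 box xy [-163.86   -1.28] z 69.17 Fbox [-0.4   0.27] Fz 0.29
toolx in box [1.    0.002] [ 7.e-04 -2.e-04 -1.e+00]
t 9.68 box xy [-163.5    -1.22] z 69.15 Fbox [1.17 0.78] Fz 0.35
toolx in box [1.     0.0022] [ 6.e-04 -1.e-04 -1.e+00]
```

View pics/w7.png

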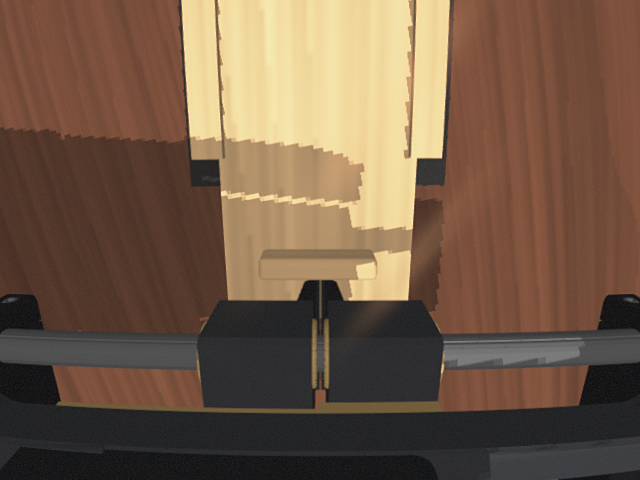

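The fingers now touch the bar (bar rows 250–279, finger tips at row 280, both centred at col ~319).

```bash
python3 -c "
from h import *
c=load('w7')
f=lambda uv,z:((px2w(c,uv,z)[:,:2]-t)@Rm).round(1).tolist()
print('bar top f',f([(259,250),(377,250)],62),'rear bottom',f([(320,280)],46))
print('mouth',f([(190,160),(447,158)],52.5))"
```

```text
bar top f [[-138.4, 23.0], [-138.3, -25.7]] rear bottom [[-157.8, -2.2]]
mouth [[-102.2, 52.0], [-101.2, -55.0]]
```

Request:
drive_tool(delta_pos=[[3,0,0],[6,0,0],[9,0,0],[12,0,0],[15,0,0],[18,0,0],[21,0,0],[24,0,0],[27,0,0],[30,0,0]], rot=[[0,0,0],[0,0,0],[0,0,0],[0,0,0],[0,0,0],[0,0,0],[0,0,0],[0,0,0],[0,0,0],[0,0,0]], fingers=[-1,-1,-1,-1,-1,-1,-1,-1,-1,-1])

```text
time_s: 10.92
tcp_pos: [523.4, -52.0, 69.2]
tool_rot: [0.774, 0.634, 0.0, 0.0]
ft_force: [-0.7, -1.6, 0.2]
width: 0.6
```

```bash
python3 -c "
from h import *
st()"
```

```text
t 10.93 box xy [-133.31   -1.16] z 69.16 Fbox [-1.68  0.37] Fz 0.19
toolx in box [1.     0.0023] [ 6.e-04 -1.e-04 -1.e+00]
```

Request:
drive_tool(delta_pos=[[2,0,0],[4,0,0],[6,0,0],[8,0,0],[10,0,0],[12,0,0],[13,0,0],[14,0,0],[15,0,0],[15,0,0]], rot=[[0,0,0],[0,0,0],[0,0,0],[0,0,0],[0,0,0],[0,0,0],[0,0,0],[0,0,0],[0,0,0],[0,0,0]], fingers=[-1,-1,-1,-1,-1,-1,-1,-1,-1,-1])

```text
time_s: 12.18
tcp_pos: [526.3, -37.2, 69.2]
tool_rot: [0.774, 0.634, 0.0, 0.0]
ft_force: [-0.4, 0.7, -0.9]
width: 0.3
```

```bash
python3 -c "
from h import *
st();snap('wrist','w8')"
```

```text
t 12.18 box xy [-118.24   -1.11] z 69.16 Fbox [0.63 0.5 ] Fz -0.85
toolx in box [1.     0.0023] [ 6.e-04 -0.e+00 -1.e+00]
```

View pics/w8.png

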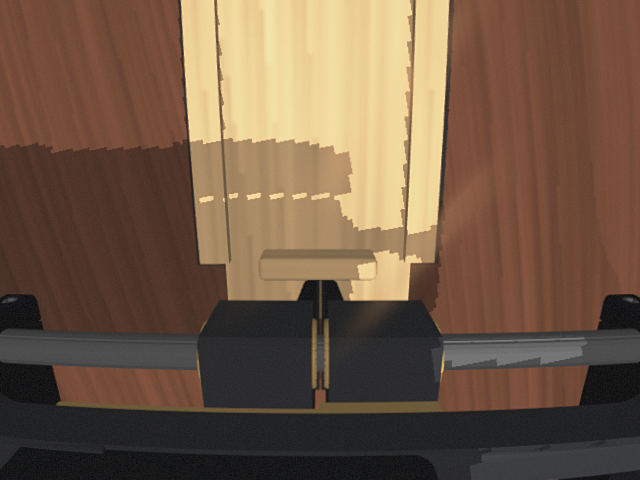

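Bar stays against the fingers (rows 250–280) and the lid is following. Now slow towards the ridge.

Request:
drive_tool(delta_pos=[[0.8,0,0],[1.6,0,0],[2.4,0,0],[3.2,0,0],[4,0,0],[4.8,0,0],[5.6,0,0],[6.4,0,0]], rot=[[0,0,0],[0,0,0],[0,0,0],[0,0,0],[0,0,0],[0,0,0],[0,0,0],[0,0,0]], fingers=[-1,-1,-1,-1,-1,-1,-1,-1])

```text
time_s: 13.22
tcp_pos: [527.6, -30.9, 69.2]
tool_rot: [0.774, 0.634, 0.0, 0.0]
ft_force: [0.2, -0.9, -0.4]
width: 0.2
```

```bash
python3 -c "
from h import *
st()"
```

```text
t 13.22 box xy [-111.84   -1.1 ] z 69.15 Fbox [-0.81 -0.33] Fz -0.41
toolx in box [1.     0.0023] [ 6.e-04 -0.e+00 -1.e+00]
```

Request:
drive_tool(delta_pos=[[0.5,0,0],[1,0,0],[1.5,0,0],[2,0,0],[2.5,0,0],[3,0,0]], rot=[[0,0,0],[0,0,0],[0,0,0],[0,0,0],[0,0,0],[0,0,0]], fingers=[-1,-1,-1,-1,-1,-1])

```text
time_s: 13.98
tcp_pos: [528.2, -28.3, 69.2]
tool_rot: [0.774, 0.634, 0.0, 0.0]
ft_force: [-0.8, -6.9, 0.2]
width: 0.4
```

```bash
python3 -c "
from h import *
st()"
```

```text
t 13.97 box xy [-109.2    -1.17] z 69.2 Fbox [-6.92 -0.61] Fz 0.25
toolx in box [1.     0.0024] [ 6.e-04 -5.e-04 -1.e+00]
```

Ridge met: 6.9 N at TCP x −109.2 in the box frame (so home should be at about −72). The arm is stiff at roughly 19 N/mm, so I'll take small steps.

Request:
drive_tool(delta_pos=[[0.5,0,0],[0.8,0,0],[1.1,0,0],[1.4,0,0]], rot=[[0,0,0],[0,0,0],[0,0,0],[0,0,0]], fingers=[-1,-1,-1,-1])

```text
time_s: 14.48
tcp_pos: [528.4, -27.4, 69.2]
tool_rot: [0.774, 0.634, -0.0, 0.0]
ft_force: [-0.7, -6.2, 0.9]
width: 0.2
```

```bash
python3 -c "
from h import *
st()"
```

```text
t 14.47 box xy [-108.2    -1.16] z 69.19 Fbox [-6.23 -0.58] Fz 0.92
toolx in box [1.     0.0025] [ 4.e-04 -1.e-03 -1.e+00]
```

Request:
drive_tool(delta_pos=[[0.6,0,0],[1,0,0],[1.4,0,0],[1.8,0,0],[2.2,0,0],[2.6,0,0],[3,0,0]], rot=[[0,0,0],[0,0,0],[0,0,0],[0,0,0],[0,0,0],[0,0,0],[0,0,0]], fingers=[-1,-1,-1,-1,-1,-1,-1])

```text
time_s: 15.35
tcp_pos: [528.9, -24.4, 69.2]
tool_rot: [0.774, 0.634, -0.0, 0.0]
ft_force: [-1.2, -4.7, 0.4]
width: 0.2
```

```bash
python3 -c "
from h import *
st()"
```

```text
t 15.35 box xy [-105.23   -1.14] z 69.22 Fbox [-4.88  0.2 ] Fz 0.4
toolx in box [1.     0.0024] [ 4.e-04 -1.e-03 -1.e+00]
```

Request:
drive_tool(delta_pos=[[1,0,0],[2,0,0],[3,0,0],[4,0,0],[5,0,0],[6,0,0],[7,0,0],[8,0,0],[9,0,0],[10,0,0]], rot=[[0,0,0],[0,0,0],[0,0,0],[0,0,0],[0,0,0],[0,0,0],[0,0,0],[0,0,0],[0,0,0],[0,0,0]], fingers=[-1,-1,-1,-1,-1,-1,-1,-1,-1,-1])

```text
time_s: 16.6
tcp_pos: [531.0, -14.6, 69.2]
tool_rot: [0.774, 0.634, -0.0, 0.001]
ft_force: [-0.7, -4.5, 3.2]
width: 0.5
```

```bash
python3 -c "
from h import *
st();snap('wrist','w9');st()"
```

```text
t 16.6 box xy [-95.21  -1.17] z 69.25 Fbox [-4.52 -0.19] Fz 3.23
toolx in box [1.     0.0023] [ 5.e-04 -1.e-03 -1.e+00]
t 16.65 box xy [-95.07  -1.17] z 69.24 Fbox [-3.57 -0.54] Fz 2.83
toolx in box [1.     0.0024] [ 5.e-04 -1.e-03 -1.e+00]
```

View pics/w9.png

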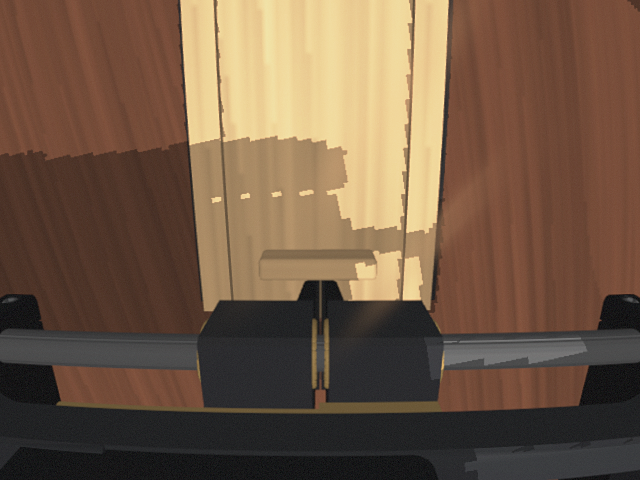

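Lid riding past the ridge with about 4 N of drag, bar still centred on the fingers.

Request:
drive_tool(delta_pos=[[1.2,0,0],[2.4,0,0],[3.6,0,0],[4.8,0,0],[6,0,0],[7.2,0,0],[8.4,0,0],[9.6,0,0],[10.8,0,0],[12,0,0]], rot=[[0,0,0],[0,0,0],[0,0,0],[0,0,0],[0,0,0],[0,0,0],[0,0,0],[0,0,0],[0,0,0],[0,0,0]], fingers=[-1,-1,-1,-1,-1,-1,-1,-1,-1,-1])

```text
time_s: 17.9
tcp_pos: [533.4, -2.7, 69.3]
tool_rot: [0.774, 0.634, -0.0, 0.001]
ft_force: [-0.6, -4.5, 2.9]
width: 0.6
```

```bash
python3 -c "
from h import *
st()"
```

```text
t 17.9 box xy [-83.    -1.16] z 69.26 Fbox [-4.55 -0.29] Fz 2.85
toolx in box [1.     0.0025] [ 6.e-04 -1.e-03 -1.e+00]
```

Request:
drive_tool(delta_pos=[[0.8,0,0],[1.6,0,0],[2.4,0,0],[3.2,0,0],[4,0,0],[4.8,0,0],[5.6,0,0],[6.4,0,0]], rot=[[0,0,0],[0,0,0],[0,0,0],[0,0,0],[0,0,0],[0,0,0],[0,0,0],[0,0,0]], fingers=[-1,-1,-1,-1,-1,-1,-1,-1])

```text
time_s: 18.9
tcp_pos: [534.6, 3.8, 69.2]
tool_rot: [0.774, 0.634, -0.0, 0.0]
ft_force: [-0.9, 0.4, 0.5]
width: 0.6
```

```bash
python3 -c "
from h import *
st()"
```

```text
t 18.9 box xy [-76.38  -1.07] z 69.15 Fbox [0.26 0.93] Fz 0.48
toolx in box [1.     0.0024] [ 4.e-04 -8.e-04 -1.e+00]
```

The drag has vanished, so the ridge has probably sprung into the groove and the stop should be within a few mm. Feeling for it in 0.3 mm steps.

Request:
drive_tool(delta_pos=[[0.3,0,0],[0.6,0,0],[0.6,0,0]], rot=[[0,0,0],[0,0,0],[0,0,0]], fingers=[-1,-1,-1])

```text
time_s: 19.27
tcp_pos: [534.7, 4.5, 69.1]
tool_rot: [0.774, 0.634, -0.0, 0.0]
ft_force: [-0.2, 0.5, -0.1]
width: 0.5
```

```bash
python3 -c "
from h import *
st();snap('wrist','w10')"
```

```text
t 19.27 box xy [-75.72  -1.04] z 69.11 Fbox [0.48 0.26] Fz -0.09
toolx in box [1.     0.0025] [ 4.e-04 -7.e-04 -1.e+00]
```

View pics/w10.png

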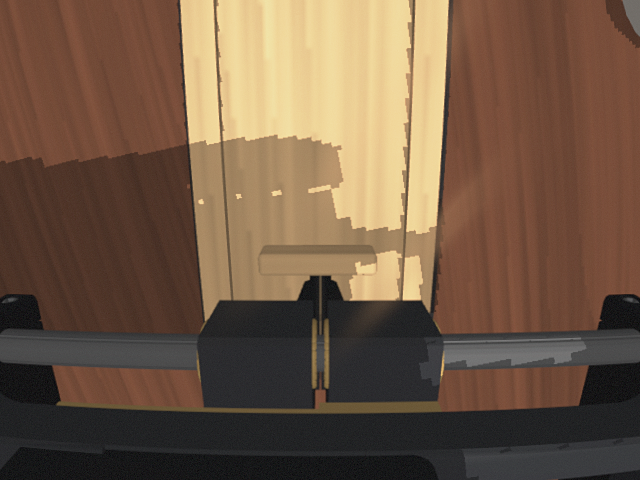

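The bar has sprung ahead of the fingers (rows 246–275, was 250–280), about 2 mm. Closing the gap gently.

Request:
drive_tool(delta_pos=[[0.3,0,0],[0.6,0,0],[0.9,0,0],[1.2,0,0],[1.2,0,0]], rot=[[0,0,0],[0,0,0],[0,0,0],[0,0,0],[0,0,0]], fingers=[-1,-1,-1,-1,-1])

```text
time_s: 19.95
tcp_pos: [535.0, 5.7, 69.1]
tool_rot: [0.774, 0.634, -0.0, 0.0]
ft_force: [0.6, -0.1, 0.2]
width: 0.4
```

```bash
python3 -c "
from h import *
st()"
```

```text
t 19.95 box xy [-74.53  -1.04] z 69.11 Fbox [ 0.   -0.58] Fz 0.21
toolx in box [1.     0.0024] [ 4.e-04 -7.e-04 -1.e+00]
```

Request:
drive_tool(delta_pos=[[0.3,0,0],[0.6,0,0],[0.9,0,0],[0.9,0,0]], rot=[[0,0,0],[0,0,0],[0,0,0],[0,0,0]], fingers=[-1,-1,-1,-1])

```text
time_s: 20.45
tcp_pos: [535.1, 6.6, 69.1]
tool_rot: [0.774, 0.634, -0.0, 0.0]
ft_force: [-0.8, -0.1, -0.3]
width: 0.3
```

```bash
python3 -c "
from h import *
st();snap('wrist','w11');a=cv2.imread('pics/w11.png')
for f in('w9','w10','w11'):
  g=cv2.imread(f'pics/{f}.png')[235:300,295:310].mean((1,2)); print(f,[int(x) for x in g])"
```

```text
t 20.45 box xy [-73.6   -1.03] z 69.1 Fbox [-0.27  0.75] Fz -0.3
toolx in box [1.     0.0025] [ 4.e-04 -8.e-04 -1.e+00]
w9 [135, 136, 135, 135, 136, 135, 135, 135, 135, 135, 136, 136, 136, 134, 122, 102, 103, 105, 105, 104, 103, 101, 101, 106, 119, 129, 132, 133, 135, 136, 136, 135, 135, 134, 134, 133, 134, 134, 134, 134, 135, 135, 135, 129, 122, 114, 101, 93, 90, 88, 83, 82, 80, 76, 72, 69, 67, 65, 61, 56, 55, 52, 48, 46, 42]
w10 [135, 135, 135, 136, 135, 135, 135, 136, 136, 130, 105, 102, 105, 105, 105, 102, 101, 101, 107, 120, 130, 132, 133, 135, 136, 135, 135, 134, 134, 134, 133, 133, 134, 134, 135, 135, 135, 134, 129, 122, 125, 135, 135, 135, 133, 120, 101, 94, 90, 87, 85, 83, 79, 75, 72, 69, 66, 65, 61, 57, 52, 53, 49, 45, 41]
w11 [135, 135, 136, 135, 135, 135, 135, 135, 135, 135, 135, 136, 136, 133, 115, 101, 103, 105, 105, 103, 101, 100, 102, 109, 123, 131, 133, 134, 135, 136, 136, 135, 134, 134, 134, 134, 133, 134, 134, 134, 134, 135, 135, 126, 121, 116, 101, 94, 91, 87, 84, 83, 79, 77, 71, 68, 69, 65, 61, 56, 53, 52, 49, 46, 42]
```

Request:
drive_tool(delta_pos=[[0.3,0,0],[0.5,0,0],[0.5,0,0]], rot=[[0,0,0],[0,0,0],[0,0,0]], fingers=[-1,-1,-1])

```text
time_s: 20.88
tcp_pos: [535.2, 7.0, 69.1]
tool_rot: [0.774, 0.634, -0.0, 0.0]
ft_force: [-0.2, -0.7, -0.1]
width: 0.5
```

```bash
python3 -c "
from h import *
st()"
```

```text
t 20.88 box xy [-73.12  -1.03] z 69.11 Fbox [-0.73  0.1 ] Fz -0.07
toolx in box [1.     0.0025] [ 3.e-04 -8.e-04 -1.e+00]
```

Request:
drive_tool(delta_pos=[[0.3,0,0],[0.5,0,0],[0.5,0,0]], rot=[[0,0,0],[0,0,0],[0,0,0]], fingers=[-1,-1,-1])

```text
time_s: 21.25
tcp_pos: [535.3, 7.5, 69.1]
tool_rot: [0.774, 0.634, -0.0, 0.0]
ft_force: [-0.3, -0.5, -0.1]
width: 0.5
```

```bash
python3 -c "
from h import *
st()"
```

```text
t 21.25 box xy [-72.61  -1.05] z 69.12 Fbox [-0.56  0.22] Fz -0.05
toolx in box [1.     0.0025] [ 4.e-04 -7.e-04 -1.e+00]
```

Request:
drive_tool(delta_pos=[[0.3,0,0],[0.5,0,0],[0.5,0,0]], rot=[[0,0,0],[0,0,0],[0,0,0]], fingers=[-1,-1,-1])

```text
time_s: 21.62
tcp_pos: [535.5, 7.8, 69.1]
tool_rot: [0.774, 0.634, -0.0, 0.001]
ft_force: [0.6, -5.2, 0.3]
width: 0.9
```

```bash
python3 -c "
from h import *
st()"
```

```text
t 21.62 box xy [-72.32  -1.13] z 69.13 Fbox [-4.93 -1.67] Fz 0.3
toolx in box [1.     0.0025] [ 4.e-04 -1.e-03 -1.e+00]
```

A hard stop shows up at −72.3 (5 N, only ~0.3 mm advance for 0.5 mm commanded), which matches ridge contact + 38 mm. One tiny confirming push.

Request:
drive_tool(delta_pos=[[0.3,0,0],[0.4,0,0],[0.4,0,0]], rot=[[0,0,0],[0,0,0],[0,0,0]], fingers=[-1,-1,-1])

```text
time_s: 22.0
tcp_pos: [535.6, 7.8, 69.2]
tool_rot: [0.774, 0.634, -0.0, 0.001]
ft_force: [0.8, -5.7, -0.5]
width: 0.2
```

```bash
python3 -c "
from h import *
st();snap('wrist','w12')"
```

```text
t 22.0 box xy [-72.28  -1.25] z 69.15 Fbox [-5.43 -1.88] Fz -0.5
toolx in box [1.     0.0025] [ 6.0e-04 -1.4e-03 -1.0e+00]
```

Confirmed: no further advance at 5.5 N. Back off and lift clear.

Request:
drive_tool(delta_pos=[[-2,0,0],[-6,0,0],[-10,0,0],[-10,0,-30],[-10,0,-80],[-10,0,-120],[-70,0,-150],[-130,0,-150],[-160,0,-150],[-160,0,-150]], rot=[[0,0,0],[0,0,0],[0,0,0],[0,0,0],[0,0,0],[0,0,0],[0,0,0],[0,0,0],[0,0,0],[0,0,0]], fingers=[-1,-1,-1,-1,-1,-1,-1,-1,-1,-1])

```text
time_s: 23.3
tcp_pos: [503.5, -150.6, 219.3]
tool_rot: [0.775, 0.632, -0.0, 0.001]
ft_force: [0.2, 0.8, -0.8]
width: 0.4
```

```bash
python3 -c "
from h import *
st();c=snap('top','t13');cv2.imwrite('pics/d.png',cv2.resize(c['frame'][190:300,195:385,::-1],None,fx=4.2,fy=4.2,interpolation=cv2.INTER_CUBIC));snap('scene','s13');snap('wrist','w13')"
```

```text
t 23.3 box xy [-233.97   -1.36] z 219.35 Fbox [ 0.82 -0.04] Fz -0.78
toolx in box [ 1.e+00 -7.e-04] [ 6.0e-04 -1.4e-03 -1.0e+00]
```

View pics/w13.png

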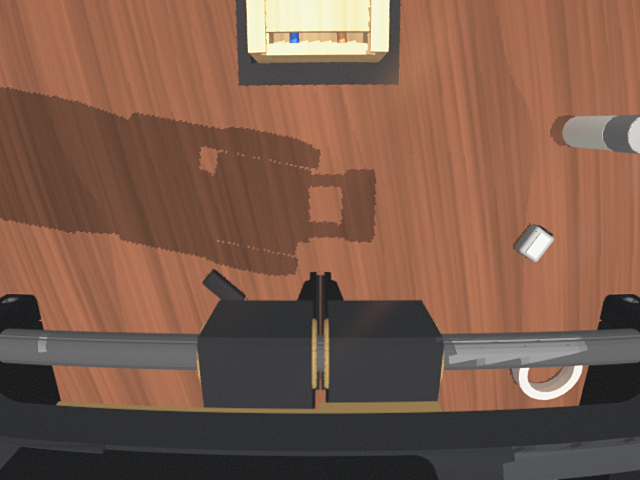

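View pics/s13.png

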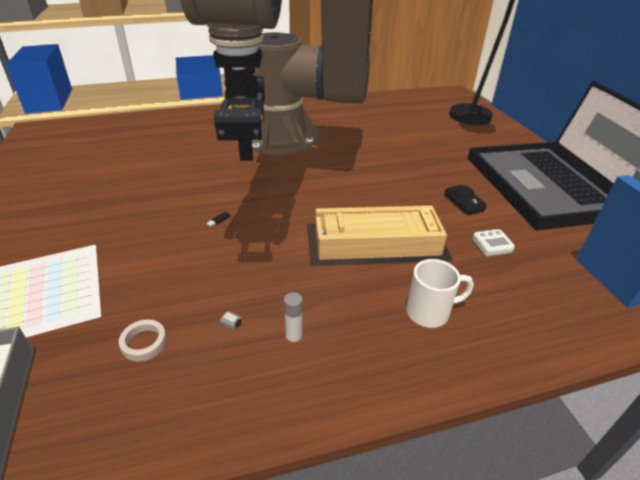

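View pics/d.png

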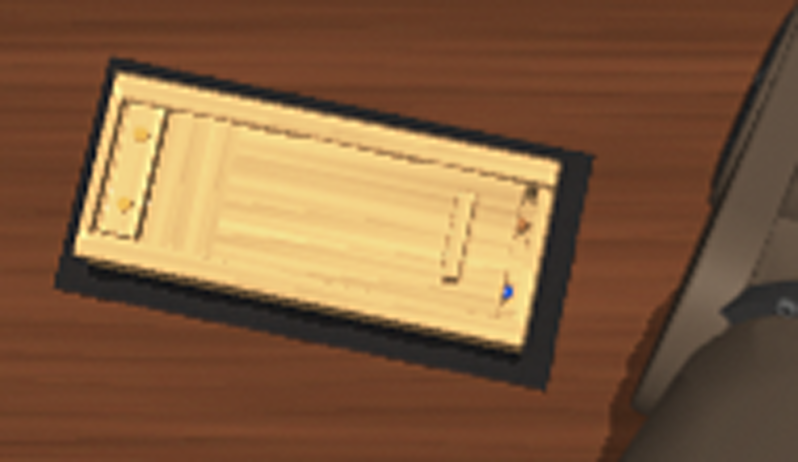

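The lid touches the stop block with no visible gap (crop x ≈ 165, y 108), it lies level, and all the bystanders are where they began. Handing in.

```bash
python3 -c "
from h import *
r.finish_job()"
```

```text
the job is handed in; nothing more can be done
```

I put the eraser in the box, slid the lid over the ridge and against the stop block, then backed the arm off. I handed the job in at about 23.5 s of the 56 s allowed; no verdict was reported.

- **Eraser:** a wrist picture taken after release showed it lying flat in the cavity. It was not looked at again after the lid closed over it.
- **Ridge:** the lid met it at about 7 N, the highest force read at the end of any move. The drag stayed around 4.5 N, then vanished as the lid sprang about 2 mm ahead, which I took as the click. I had no direct reading of the ridge itself.
- **Stop:** I felt it about 37–38 mm past first ridge contact, as expected. A confirming push at about 5.5 N gave no further advance.
- **Last pictures:** the lid's edge was against the block with no visible gap. The bystanders looked unmoved by eye against the first pictures, and the gripper was clear of everything.
- **Disagreement:** the wrist and top cameras differed by about 3.5 mm along the box. I settled that by feel, so the lid's home position (about +16 to +18 mm in box x) is only known to within a few millimetres, close to the +18.5 mm limit.

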